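# Set the oil dispenser to the jug's outlet and start it

## Task

Get the oil dispenser ready to fill the open jug: slide the selector grip on the sloping panel fully home against its end stop on the side where the jug stands. Then press the long bar key fully in to clear the count and let it up, and after that press the round key fully in to start and let it up. Leave the square key alone, never hold two keys down together, and do not shift the jug or the other loose things on the bench.

Things in the scene. Friction and masses are not known exactly. Their poses are not given: they have to be found in the camera images.
- console: Grey dispenser console, 280 mm wide (y), fixed to the bench. Origin: on the bench under the middle of its control panel; x points to its back, roughly towards the robot, y to the left of a person facing the panel. The panel faces away from the robot: 160 mm from lower to upper edge, it rises towards the robot at 30 degrees to the bench; its middle is 75 mm above the origin.
- pipe_mid (a point): Middle of the axis of the console's steel cross pipe, 26 mm thick, along its y over the panel's upper edge. It ends 270 mm either side in a downward outlet (mouth 28 mm below the axis); 18 mm posts from the bench carry it 175 mm either side. It blocks a gripper held upright over the keys: hold the tool square to the panel. Axes: the console's.
- selector_top (a point): Middle of the top of the black selector grip, a block 20 mm along the slide (y), 26 mm up the slope (x), 36 mm tall off its track (z). Axes: x up the slope, y along the slide (the console's y), z out of the panel. Its 10 mm thick track lies on the panel's lower half, 87 mm down the slope from the keys; end blocks 6 mm higher than the track stand 75 mm either side of its middle.
- selector (a joint): Selector position in m along the console's +y: 0 is the end stop at the -y end (right, facing the panel), 0.110 the end stop at the +y end (left, facing the panel). It stays where it is left; about 3 N moves it.
- bar_key_top (a point): Middle of the top of the long bar key, black, 56 mm along y, 16 mm up the slope. One of three keys in a row across the panel's upper half, at the console's y = -78, 0 and +78 mm, in any order; their tops stand 18 mm off the panel, in steel bezels 8 mm high. Axes: x up the slope, y along the row, z out of the panel.
- bar_key (a joint): Travel of the bar key in m, 0 up to 0.006 fully in, along the panel's inward normal; about 5 N, springs back.
- round_key_top (a point): Middle of the top of the round key, black, 36 mm across, in a round bezel 44 mm across; same row, height and axes as the bar key.
- round_key (a joint): Travel of the round key in m, 0 up to 0.006 fully in; about 5 N, springs back.
- square_key_top (a point): Middle of the top of the square key, black, 20 mm by 20 mm; same row, height and axes as the bar key. Not to be pressed.
- square_key (a joint): Travel of the square key in m, 0 up to 0.006 fully in.
- jug: Open red jug, 100 mm across, 150 mm tall, with a slanting spout to its +x side (reaches 115 mm out, 168 mm high) and a handle to its -x side (86 mm out). Origin: centre of its underside. It stands under one of the two outlets; loose.
- canister: Capped red bottle, 90 mm across, 165 mm tall, origin at the centre of its underside; stands under the other outlet; loose.
- filter: White oil filter, upright cylinder 68 mm across, 80 mm tall, origin at the centre of its underside; loose bystander.
- coupling: Brass coupling, upright, 34 mm across, 46 mm tall, origin at the centre of its underside; loose bystander.
- wrench: Steel wrench lying flat, 180 mm long along its x, 8 mm thick, origin at the middle of its underside; loose bystander.
- screwdriver: Screwdriver with black handle lying along its x, 200 mm long, 26 mm thick, origin at the middle of its underside; loose bystander.
- mug: White mug, 80 mm across, 90 mm tall, origin at the centre of its underside; loose bystander.
- grease_tin: Steel tin, 80 mm across, 70 mm tall, origin at the centre of its underside; loose bystander.

How it is judged:
By the outcome, as a careful person would: the job done as asked, in the order asked, and still so for the second after the job is handed in, with the robot touching nothing.
It also fails if it takes over 45 s, if anything falls off the work surface, if the arm or the gripper's body presses on something with over 40 N, if the wrist force passes 120 N, or if a joint passes its speed limit or range.

## Robot

A 7-joint arm with a two-finger parallel gripper is mounted at the origin on the work surface. World frame = base frame: x ahead of the robot, y to its left, z up, the work surface at z = 0. Lengths are in m, angles in rad, forces in N, time in s.
With the tool pointing down it reaches from about 0.4 to 0.85 m from the base axis. Payload 10.4 kg.
Tool frame: the origin (TCP) lies between the finger pads; the fingertips stand 19 mm ahead of it and the grasp point (between the pads) is the TCP (manip.tips_ahead is the distance from the TCP to the fingertips, in m); z points along the fingers, y is the line along which they close (so a half turn about z gives the same grasp; the last joint's range is limited). The gripper opens to 85 mm and grips with 20 to 120 N. Pads are 22 mm wide; open, the fingers measure 114 mm over their backs; the gripper's body (76 mm by 85 mm) begins 54 mm behind the grasp point. The pads swing forward as they close: fully open they stand 13 mm farther back than shut.
Start: joints at [1.313, 0.332, -0.065, 1.46, 0.022, 1.35, -0.088], TCP at [0.145, -0.608, 0.25] pointing down, gripper open.
Joint ranges: [-2.6, 2.6], [-0.5, 2.12], [-1.47, 1.34], [0.16, 2.42], [-1.27, 4.41], [0.06, 2.06], [-2.6, 2.6]. Speed limits (rad/s): [2.22, 2.22, 2.79, 2.79, 3.14, 3.14, 3.14].

## Interface

Orientations are given as a unit quaternion [x, y, z, w].
In Python, from workcell import manip, viewer gives the robot as it stands.
- The arm moves only by the tool arm_command, never from a script. Its argument "series" is text: rows parted by semicolons, each of 5 numbers parted by spaces: the closure, from 0 (fully open) to 1 (shut), then the shift along the tool's x, y, z normalised to -1 to 1, where 1 is 0.4 m, then the turn about the tool's z normalised to -1 to 1, where 1 is 180 degrees. In form: jaw tx ty tz spin; .... A call has exactly 10 rows; each row shifts and turns the commanded pose from where the row before left it, along the tool's axes as they then stand; what a row does not reach is not made up. A row lasts 1/8 s, in which the tool goes at most 62.5 mm and 10.7 degrees, less where a joint would pass 70% of its speed; a pose out of reach is approached as far as the arm can. A call with a number of a shift or a turn outside -1 to 1 is refused whole. A call with a gripper value outside its range is refused whole. The fingers move at their own pace and stop on an object; "newtons" is the grip in N (left out, the last holds). Time passes only in rows, so rows that do not move let the fingers close, or fill a call up. It gives the time, the measured TCP pose, the force, the opening and the grip force at its end, in the units of the state.
- manip.get_obs(): the state, without advancing time (a new reading comes with each control period).
- viewer.camera(name): name is "scene" or "top" or "wrist"; returns a dict with "pixels" (384x512x3 uint8, red, green, blue), "intrinsics" (3x3 intrinsics, pixels), "D" ([k1, k2, p1, p2, k3] as OpenCV has them; the pictures are not rectified), "extrinsics" (4x4, takes a point from world to camera coordinates). Camera axes: x right, y up, looking along -z (the intrinsics and any distortion apply to the point x, -y, -z); pixel columns grow to the right and rows downward; lengths in m; the calibration is good to about 2 mm. A picture is of the moment at which its call begins. There is no depth.
- manip.hand_in(): hands the job in; it is judged then, once.
The state is a dict: "clock": time; "joint_pos": joint angles; "joint_velocities": joint speeds; "tau": joint torques, N m; "position": TCP position; "ee_rot": TCP orientation; "ft_force": force on the tool from outside, world axes, zero at the start; "torque": the same for the moment, N m; "grip_width": opening from 0.0 (shut) to 1.0 (fully open); "grasp_force": force on a finger pad.
Only numpy, scipy, OpenCV 4.12 (cv2) and the standard library are available. Lean on these libraries where they do the work, as an engineer would, in place of code of your own. Each camera call takes 0.05 s, during which the arm holds its last target. There are 200 camera calls.

## Working session

There is one attempt and no reset: what is moved stays moved. The work goes in short steps, Python scripts to look and compute and a tool call to move; the robot and the scene stay as the last step left them, time stands still between calls to the robot, and variables do not carry over. Pictures are saved under pics/ and viewed, at most 10 in all, crops included, and the job is handed in when it is done.

Besides the shell and the picture viewer there is one more tool, called after "Emit:" as name(argument=value, ...), one argument or row to a line, values as JSON. arm_command: Moves the arm, as the interface text tells. Scaled input: -1 to 1 covers 0.4 m each way for a shift and 180 degrees each way for a turn. Its arguments: {"type":"object","properties":{"series":{"type":"string"},"newtons":{"type":"number"}},"required":["series"]}

```bash
mkdir -p pics; ls; python3 - <<'E'
from workcell import manip, viewer
import cv2, numpy as np
o=manip.get_obs(); print(o['clock'],o['position'],o['ee_rot'],o['ft_force'])
for n in ("scene","top","wrist"):
    c=viewer.camera(n); cv2.imwrite(f"pics/{n}0.png",c["pixels"][:,:,::-1]); np.savez(f"pics/{n}0.npz",**c)
    E=np.array(c["extrinsics"]); print(n,c["intrinsics"],c["D"],-E[:3,:3].T@E[:3,3])
E
```

```text
pics
0.0 [ 0.14531951 -0.60751033  0.24951087] [ 9.93114869e-01  1.17142456e-01 -1.22343556e-04 -6.98147360e-04] [-0.11641204 -0.37392131 -0.04353042]
scene [[451.33760982   0.         255.69187551]
 [  0.         451.33760982 200.15844968]
 [  0.           0.           1.        ]] [-0.04157106  0.          0.          0.          0.        ] [1.08156774 0.67761841 1.32648644]
top [[382.07460194   0.         257.95841896]
 [  0.         382.07460194 197.05435266]
 [  0.           0.           1.        ]] [0.02229201 0.         0.         0.         0.        ] [ 4.48501616e-01 -1.26121375e-03  1.43306279e+00]
wrist [[330.57977682   0.         260.30566141]
 [  0.         330.57977682 190.77347886]
 [  0.           0.           1.        ]] [-0.00975625  0.          0.          0.          0.        ] [ 0.21226271 -0.59309172  0.37255449]
```

View pics/scene0.png

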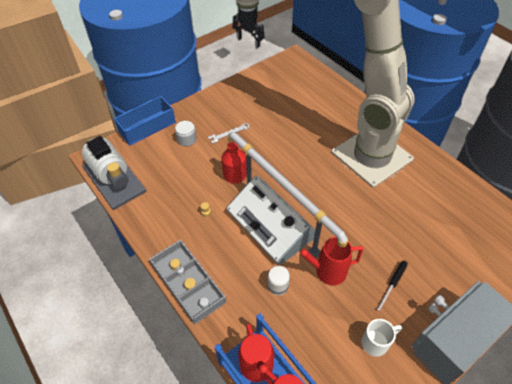

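View pics/top0.png

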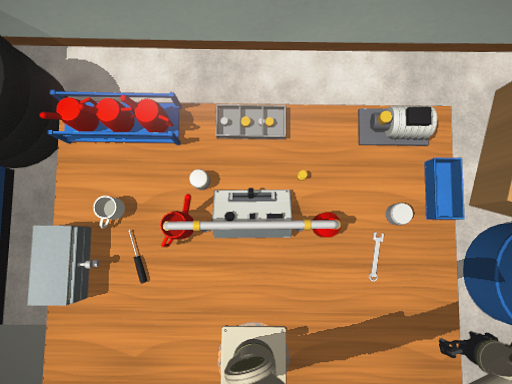

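The scene view shows the console near (268,218), with the red jug at (335,260) and the canister at (233,163). In the top view the jug is at (176,225), on world +y (the console's -y), and the console middle is near (253,213). Next I'll zoom in on the panel.

```bash
python3 - <<'E'
import cv2, numpy as np
a=cv2.imread("pics/top0.png")[180:245,205:300]; b=cv2.imread("pics/scene0.png")[170:270,220:330]
a=cv2.resize(a,None,fx=7,fy=7,interpolation=cv2.INTER_CUBIC)[:, :]; 
cv2.imwrite("pics/cropt.png",a); cv2.imwrite("pics/crops.png",cv2.resize(b,None,fx=5.5,fy=5.5,interpolation=cv2.INTER_CUBIC))
E
```

```text
(no output)
```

View pics/cropt.png

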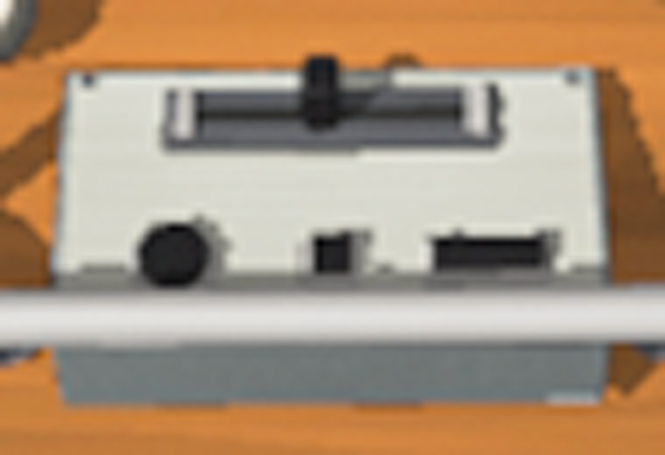

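View pics/crops.png

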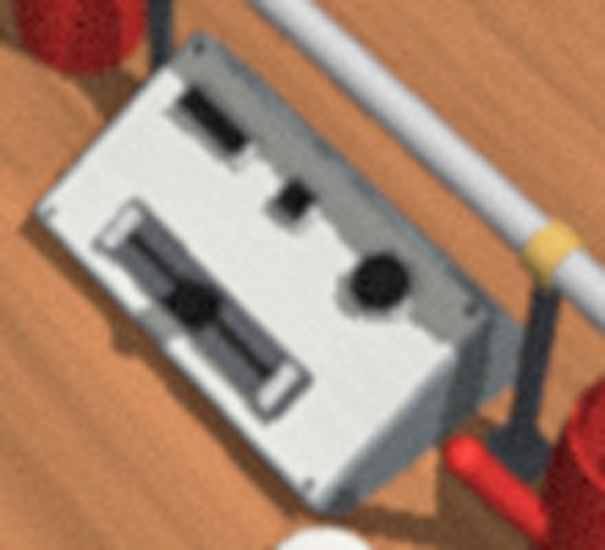

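The crops show the round key near top-view pixel (230,217), the square key at (253,216) and the bar key at (275,216). So from the jug side the order is round, square, bar. The selector is near (251,191) and has to go left, towards world +y and the jug. Now I'll measure these points.

```bash
cat > h.py <<'E'
import cv2, numpy as np
def ray(c,px):
    K=np.array(c["intrinsics"],float);D=np.array(c["D"],float);E=np.array(c["extrinsics"])
    u=cv2.undistortPoints(np.array([[px]],float),K,D)[0,0]
    d=E[:3,:3].T@np.array([u[0],-u[1],-1.]); return -E[:3,:3].T@E[:3,3], d/np.linalg.norm(d)
def tri(rs):
    A=np.zeros((3,3));b=np.zeros(3)
    for o,d in rs: P=np.eye(3)-np.outer(d,d);A+=P;b+=P@o
    x=np.linalg.solve(A,b); return x,[round(1e3*float(np.linalg.norm((np.eye(3)-np.outer(d,d))@(x-o))),1) for o,d in rs]
def plane(c,px,z):
    o,d=ray(c,px); return o+d*(z-o[2])/d[2]
def proj(c,p):
    E=np.array(c["extrinsics"]);q=E[:3,:3]@p+E[:3,3]
    return cv2.projectPoints(np.array([[q[0],-q[1],-q[2]]]),np.zeros(3),np.zeros(3),np.array(c["intrinsics"],float),np.array(c["D"],float))[0].ravel()
def blob(im,box,f):
    x0,y0,x1,y1=box;m=f(im[y0:y1,x0:x1].astype(int)).astype(np.uint8)
    n,_,s,ce=cv2.connectedComponentsWithStats(m); k=1+np.argmax(s[1:,4]); return ce[k]+[x0,y0], s[k]
dark=lambda a:a.max(2)<60
yel=lambda a:(a[:,:,0]>150)&(a[:,:,0]-a[:,:,2]>70)&(a[:,:,1]>a[:,:,0]*0.68)
E
python3 - <<'E'
from h import *
T=np.load("pics/top0.npz");S=np.load("pics/scene0.npz")
B={"round":((222,209,238,224),(281,213,297,230)),"square":((247,210,260,222),(266,200,280,213)),"bar":((264,210,288,222),(250,182,268,202)),"sel":((246,186,256,200),(248,216,262,232))}
P={}
for k,(bt,bs) in B.items():
    a,sa=blob(T["pixels"],bt,dark);b,sb=blob(S["pixels"],bs,dark)
    P[k],r=tri([ray(T,a),ray(S,b)]);print(k,a.round(1),sa[2:],b.round(1),sb[2:],P[k].round(4),r)
d=P["round"]-P["bar"];print("row",np.linalg.norm(d[:2]),np.degrees(np.arctan2(-d[0],d[1])))
for k,bt,bs in [("ringJ",(190,217,204,235),(310,205,328,222)),("ringC",(304,217,318,235),(240,140,258,160))]:
    try:
        a,sa=blob(T["pixels"],bt,yel);b,sb=blob(S["pixels"],bs,yel);print(k,a,sa[2:],b,sb[2:],*tri([ray(T,a),ray(S,b)]))
    except Exception as e: print(k,e)
E
```

```text
round [229.4 216.2] [10  9 68] [288.6 220.9] [10 10 71] [0.5091 0.0888 0.1052] [0.5, 0.5]
square [252. 216.] [ 5  5 25] [273.1 205.6] [ 5  6 19] [0.5107 0.0102 0.1056] [0.5, 0.5]
bar [274.3 215.5] [16  4 62] [258.4 191.4] [12 11 47] [ 0.5131 -0.0668  0.1064] [0.1, 0.1]
sel [250.7 193.4] [10 11 54] [254.7 224.7] [14 16 77] [0.5928 0.0162 0.0744] [0.5, 0.5]
row 0.1556708104924391 1.4696046944754424
ringJ [195.95522388 225.43283582] [ 7 10 67] [320.79069767 213.13953488] [13 15 86] [0.4733388  0.18492981 0.2268549 ] [0.4, 0.4]
ringC [307.08823529 224.5       ] [ 7 10 68] [248.5     146.46875] [15 13 64] [ 0.47950652 -0.16415417  0.22516407] [0.8, 0.8]
```

The row is 155.7 mm long (156 expected) with the console yaw at about 1.2°. The pipe is at x≈0.476, z≈0.226, and its rings are 349 mm apart (350 expected). I'll rise first, then cross over to the console.

Emit:
arm_command(
  series="1 0 0 -0.125 0; 1 0 0 -0.125 0; 1 0.11 -0.088 0 0; 1 0.11 -0.088 0 0; 1 0.11 -0.088 0 0; 1 0.11 -0.088 0 0; 1 0.11 -0.088 0 0; 1 0.11 -0.088 0 0; 1 0.11 -0.088 0 0; 1 0.11 -0.088 0 0",
  newtons=20,
)

```text
clock: 1.4
position: [0.423, -0.2504, 0.3503]
ee_rot: [0.993, 0.117, -0.0, 0.0]
ft_force: [-0.1, -1.2, -0.0]
grip_width: -0.001
grasp_force: 0.0
```

Emit:
arm_command(
  series="1 0.11 -0.088 0 0; 1 0.11 -0.088 0 0; 1 0.11 -0.088 0 0; 1 0.11 -0.088 0 0; 1 0.11 -0.088 0 0; 1 0 0 0 -0.054; 1 0 0 0 -0.054; 1 0 0 0 -0.054; 1 0 0 0 -0.054; 1 0 0 0 -0.054",
)

```text
clock: 2.65
position: [0.5952, -0.0298, 0.35]
ee_rot: [0.855, 0.518, -0.0, -0.0]
ft_force: [-0.8, -0.2, -0.3]
grip_width: -0.005
grasp_force: 0.0
```

Emit:
arm_command(
  series="1 0 0 0 -0.054; 1 0 0 0 -0.054; 1 0 0 0 -0.054; 1 0 0 0 0; 1 0 0 0 0; 1 0 0 0 0; 1 0 0 0 0; 1 0 0 0 0; 1 0 0 0 0; 1 0 0 0 0",
)

```text
clock: 3.9
position: [0.5953, -0.0297, 0.3503]
ee_rot: [0.7, 0.715, -0.0, 0.0]
ft_force: [0.5, 0.7, 0.0]
grip_width: -0.002
grasp_force: 0.0
```

```bash
python3 - <<'E'
from workcell import manip, viewer
from h import *
from scipy.spatial.transform import Rotation as R
o=manip.get_obs(); print(o['clock'],o['position'],o['joint_pos'],o['ft_force'],o['grip_width']);print(R.from_quat(o['ee_rot']).as_matrix().round(4))
c=viewer.camera("wrist"); cv2.imwrite("pics/w1.png",c["pixels"][:,:,::-1]); np.savez("pics/w1.npz",**c)
E
```

```text
3.9 [ 0.59527434 -0.02973832  0.3503237 ] [ 0.6098261   0.3404561  -0.83734316  1.33959415  0.25077344  1.56914255
 -0.17739127] [0.53923727 0.70864863 0.00146478] -0.0021202104959696165
[[-2.110e-02  9.998e-01  1.000e-04]
 [ 9.998e-01  2.110e-02 -1.000e-04]
 [-1.000e-04  1.000e-04 -1.000e+00]]
```

View pics/w1.png

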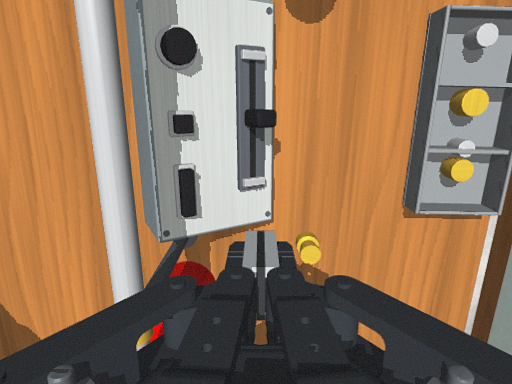

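The wrist view shows the round key at (178,46), the square at (183,124), the bar at (188,192), the selector grip at (260,118) and the pipe on the left at x≈100. I'll triangulate using all three views.

```bash
python3 - <<'E'
from h import *
T=np.load("pics/top0.npz");S=np.load("pics/scene0.npz");W=np.load("pics/w1.npz")
B={"round":((222,209,238,224),(281,213,297,230),(155,25,202,70)),"square":((247,210,260,222),(266,200,280,213),(168,110,198,138)),"bar":((264,210,288,222),(250,182,268,202),(172,160,204,222)),"sel":((246,186,256,200),(248,216,262,232),(244,104,280,130))}
for k,(bt,bs,bw) in B.items():
    a,_=blob(T["pixels"],bt,dark);b,_=blob(S["pixels"],bs,dark);w,s=blob(W["pixels"],bw,dark)
    rs=[ray(T,a),ray(S,b),ray(W,w)]
    print(k,w.round(1),s,tri(rs)[0].round(4),tri(rs)[1],"TW",tri([rs[0],rs[2]])[0].round(4),"SW",tri(rs[1:])[0].round(4))
for z in (.106,.111,.115):
    print(z,[plane(W,p,z)[:2].round(4) for p in ((178,46),(183,124),(188,192))],[plane(T,p,z)[:2].round(4) for p in ((229.4,216.2),(274.3,215.5))])
# grip top face corners (front/top face nearest camera): world y of its edges at z~.09
for z in (.085,.092): print([plane(W,p,z)[:2].round(4) for p in ((262,111),(262,125),(276,118),(245,118))])
# end block inner edges
print([plane(W,p,.06)[:2].round(4) for p in ((254,60),(254,178))])
E
```

```text
round [177.9  46. ] [   5    3   36   37 1045] [0.5086 0.0885 0.1048] [0.7, 0.7, 0.9] TW [0.5085 0.0884 0.107 ] SW [0.5081 0.0879 0.1037]
square [182.7 123.5] [  5   5  21  19 355] [0.5103 0.0099 0.1055] [0.7, 0.6, 0.9] TW [0.5104 0.01   0.1092] SW [0.5096 0.0089 0.1035]
bar [187.  192.3] [  6   9  18  48 706] [ 0.5126 -0.0673  0.1068] [0.7, 0.8, 1.4] TW [ 0.5129 -0.0666  0.1127] SW [ 0.5104 -0.0703  0.1006]
sel [259.2 117.7] [  1   0  31  26 575] [0.5929 0.0159 0.0742] [0.7, 0.2, 0.5] TW [0.5928 0.016  0.0736] SW [0.5931 0.0156 0.074 ]
0.106 [array([0.5082, 0.0879]), array([0.5101, 0.0088]), array([ 0.5127, -0.0684])] [array([0.5088, 0.0889]), array([ 0.513 , -0.0669])]
0.111 [array([0.5094, 0.0872]), array([0.5113, 0.0092]), array([ 0.5138, -0.067 ])] [array([0.5085, 0.0886]), array([ 0.5128, -0.0666])]
0.115 [array([0.5103, 0.0866]), array([0.5122, 0.0095]), array([ 0.5147, -0.0658])] [array([0.5084, 0.0883]), array([ 0.5126, -0.0664])]
[array([0.5962, 0.0236]), array([0.5966, 0.0079]), array([0.6125, 0.0161]), array([0.5769, 0.0154])]
[array([0.5962, 0.0239]), array([0.5965, 0.0084]), array([0.6122, 0.0165]), array([0.5772, 0.0158])]
[array([0.5857, 0.0807]), array([ 0.5879, -0.0612])]
```

Emit:
arm_command(
  series="1 0 0 0.125 0; 1 0 0 0.125 0; 1 0 0 0.125 0; 1 0 0 0.125 0; 1 0 0 0.125 0; 1 0 0 0.03 0; 1 0.02 0 0 0; 1 0.02 0 0 0; 1 0.02 0 0 0; 1 0.02 0 0 0",
)

```text
clock: 5.2
position: [0.5953, 0.0023, 0.0895]
ee_rot: [0.7, 0.714, 0.0, 0.001]
ft_force: [0.4, -2.6, 2.2]
grip_width: -0.003
grasp_force: 1.4
```

Emit:
arm_command(
  series="1 0.01 0 0 0; 1 0.01 0 0 0; 1 0.01 0 0 0; 1 0.01 0 0 0; 1 0.01 0 0 0; 1 0.01 0 0 0; 1 0.01 0 0 0; 1 0.01 0 0 0; 1 0.008 0 0 0; 1 0 0 0 0",
)

```text
clock: 6.45
position: [0.5935, 0.0382, 0.0882]
ee_rot: [0.699, 0.715, -0.0, -0.0]
ft_force: [-0.4, 0.7, 0.3]
grip_width: -0.001
grasp_force: 0.1
```

Emit:
arm_command(
  series="1 0.005 0 0 0; 1 0.005 0 0 0; 1 0.005 0 0 0; 1 0 0 0 0; 1 0 0 0 0; 1 0 0 0 0; 1 0 0 0 0; 1 0 0 0 0; 1 0 0 0 0; 1 0 0 0 0",
)

```text
clock: 7.7
position: [0.5937, 0.0435, 0.0883]
ee_rot: [0.7, 0.715, 0.0, 0.0]
ft_force: [1.2, -1.2, -0.2]
grip_width: -0.001
grasp_force: 0.0
```

```bash
python3 - <<'E'
from workcell import viewer
from h import *
c=viewer.camera("wrist"); t=viewer.camera("top"); s=viewer.camera("scene"); np.savez("pics/w2.npz",**c)
b=lambda a,f:cv2.resize(np.ascontiguousarray(a[:,:,::-1]),None,fx=f,fy=f,interpolation=cv2.INTER_CUBIC)
w=b(c["pixels"],1); u=b(t["pixels"][180:245,205:300],4.2); v=b(s["pixels"][170:270,220:330],3)
H=np.zeros((384+300,0,3)); can=np.zeros((590,790,3),np.uint8); can[:300,:400]=cv2.resize(w,(400,300)); can[:273,400:790]=u[:273,:390]; can[300:590,0:330]=v[:290]; 
can[300:590,340:780]=cv2.resize(w[0:250,130:510],(440,290),interpolation=cv2.INTER_CUBIC)
cv2.imwrite("pics/m2.png",can)
E
```

```text
(no output)
```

View pics/m2.png

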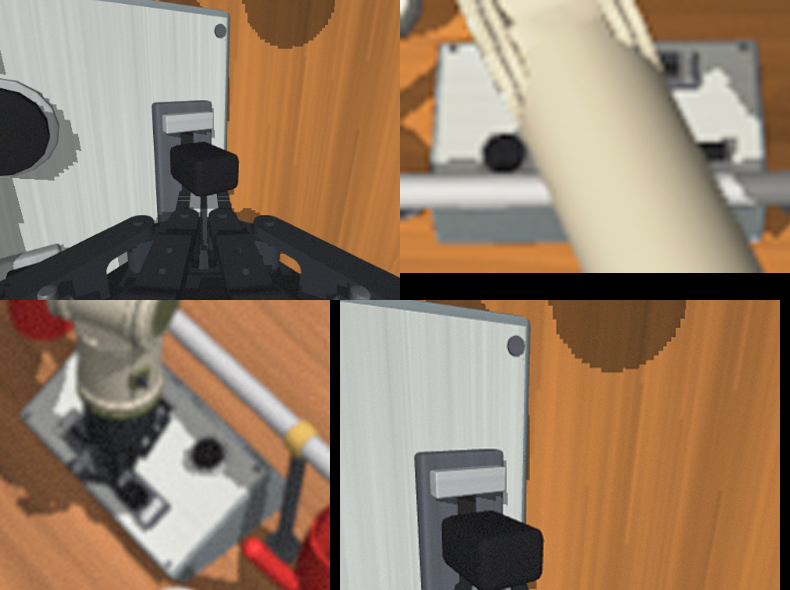

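The grip, at wrist-crop (200,165), moves with the fingers and still has a gap to the end block at (188,123). I'll keep pushing in 2 mm rows until the force rises.

Emit:
arm_command(
  series="1 0.005 0 0 0; 1 0.005 0 0 0; 1 0.005 0 0 0; 1 0.005 0 0 0; 1 0.005 0 0 0; 1 0 0 0 0; 1 0 0 0 0; 1 0 0 0 0; 1 0 0 0 0; 1 0 0 0 0",
)

```text
clock: 9.1
position: [0.5938, 0.0465, 0.0883]
ee_rot: [0.702, 0.713, -0.004, 0.003]
ft_force: [-3.6, -21.0, 8.8]
grip_width: -0.001
grasp_force: 10.6
```

The force rose to 21 N with the axis stopped at y=0.0465, which fits the computed end stop (0.044–0.047). I'll back off, rise, open and go over to the bar key.

Emit:
arm_command(
  series="1 -0.03 0 0 0; 1 -0.03 0 0 0; 1 0 0 -0.1 0; 1 0 0 -0.1 0; 0 0 0 -0.1 0; 0 -0.08 0 0 0; 0 -0.08 0 0 0; 0 -0.08 0 0 0; 0 0 -0.035 0 0; 0 0 0 0 0",
)

```text
clock: 10.35
position: [0.5814, -0.0661, 0.2084]
ee_rot: [0.699, 0.715, 0.0, -0.0]
ft_force: [0.4, -0.1, 0.2]
grip_width: 0.998
grasp_force: 0.0
```

```bash
python3 - <<'E'
from workcell import viewer,manip
from h import *
o=manip.get_obs();print(o['position'],o['grip_width'],o['ft_force'])
c=viewer.camera("wrist"); np.savez("pics/w3.npz",**c); cv2.imwrite("pics/w3.png",c["pixels"][:,:,::-1])
E
```

```text
[ 0.58143084 -0.06605598  0.20840538] 0.9976438504018745 [ 0.41574908 -0.1185982   0.23643036]
```

View pics/w3.png

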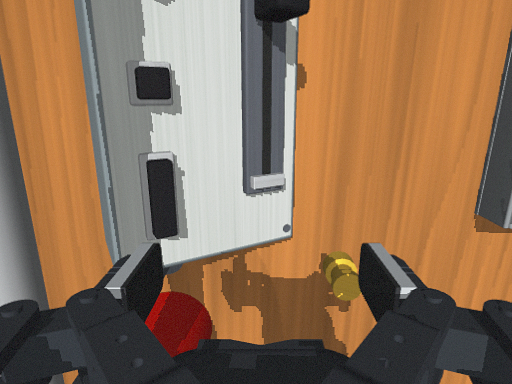

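```bash
python3 - <<'E'
from h import *
W=np.load("pics/w3.npz")
for z in (.202,.189):
    print(z,[(i,j,proj(W,np.array([.5814+i,-.066+j,z])).round(0)) for i in (-.057,-.0425,.0425,.057) for j in (.011,)])
for z in (.106,.112): print(proj(W,np.array([.513,-.067,z])), blob(W["pixels"],(146,150,180,245),dark))
print([plane(W,(162,197),z).round(4) for z in (.10,.106,.112)],[plane(W,(153,82),z).round(4) for z in (.1,.106,.112)])
E
```

```text
0.202 [(-0.057, 0.011, array([125., 233.])), (-0.0425, 0.011, array([159., 234.])), (0.0425, 0.011, array([360., 238.])), (0.057, 0.011, array([394., 239.]))]
0.189 [(-0.057, 0.011, array([136., 222.])), (-0.0425, 0.011, array([168., 223.])), (0.0425, 0.011, array([352., 227.])), (0.057, 0.011, array([384., 227.]))]
[163.80659112 195.66288198] (array([161.78974625, 197.63904713]), array([   1,    9,   31,   80, 1931], dtype=int32))
[161.37063729 198.10737644] (array([161.78974625, 197.63904713]), array([   1,    9,   31,   80, 1931], dtype=int32))
[array([ 0.5098, -0.0699,  0.1   ]), array([ 0.5117, -0.068 ,  0.106 ]), array([ 0.5135, -0.0662,  0.112 ])] [array([0.5084, 0.0102, 0.1   ]), array([0.5103, 0.0099, 0.106 ]), array([0.5122, 0.0097, 0.112 ])]
```

Emit:
arm_command(
  series="0 -0.002 -0.041 0 0; 0 0 0 0.09 0; 0 0 0 0.09 0; 0 0 -0.002 0.004 0; 0 0 -0.002 0.004 0; 0 0 -0.002 0.004 0; 0 0 0 0 0; 0 0 0 0 0; 0 0 0 0 0; 0 0 0 0 0",
)

```text
clock: 11.65
position: [0.5633, -0.0681, 0.1316]
ee_rot: [0.7, 0.715, 0.0, 0.0]
ft_force: [0.2, -0.2, -0.0]
grip_width: 1.001
grasp_force: 0.0
```

```bash
python3 - <<'E'
from workcell import viewer,manip
from h import *
c=viewer.camera("wrist"); cv2.imwrite("pics/w4.png",c["pixels"][:,:,::-1])
E
```

```text
(no output)
```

View pics/w4.png

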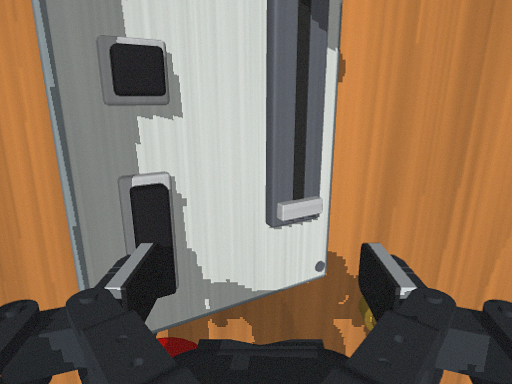

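The left finger hangs over the bar key at (150,240), well clear of the square key at (137,70). I'll lower slowly and watch the force.

Emit:
arm_command(
  series="0 0 0.007 0 0; 0 0 0 0.005 0; 0 0 0 0.005 0; 0 0 0 0.005 0; 0 0 0 0.005 0; 0 0 0 0.005 0; 0 0 0 0.005 0; 0 0 0 0.005 0; 0 0 0 0 0; 0 0 0 0 0",
)

```text
clock: 12.95
position: [0.5662, -0.068, 0.1177]
ee_rot: [0.7, 0.715, 0.0, 0.0]
ft_force: [-0.2, 0.2, 0.4]
grip_width: 1.0
grasp_force: 0.5
```

Emit:
arm_command(
  series="0 0 -0.001 0.004 0; 0 0 -0.001 0.004 0; 0 0 -0.001 0.004 0; 0 0 0 0 0; 0 0 0 0 0; 0 0 0 0 0; 0 0 0 0 0; 0 0 0 0 0; 0 0 0 0 0; 0 0 0 0 0",
)

```text
clock: 14.2
position: [0.5649, -0.068, 0.1127]
ee_rot: [0.7, 0.715, 0.0, 0.0]
ft_force: [0.5, -0.3, 4.7]
grip_width: 0.999
grasp_force: 2.0
```

Contact at 4.7 N. Now I'll press along the inward normal.

Emit:
arm_command(
  series="0 0 -0.0025 0.0045 0; 0 0 -0.0025 0.0045 0; 0 0 -0.0025 0.0045 0; 0 0 -0.0025 0.0045 0; 0 0 0 0 0; 0 0 0 0 0; 0 0 0 0 0; 0 0 0 0 0; 0 0 0 0 0; 0 0 0 0 0",
)

```text
clock: 15.45
position: [0.5642, -0.068, 0.1105]
ee_rot: [0.7, 0.714, 0.002, 0.003]
ft_force: [-4.3, -0.4, 43.3]
grip_width: 1.002
grasp_force: 17.6
```

```bash
python3 - <<'E'
from workcell import viewer,manip
from h import *
o=manip.get_obs();print(o['position'],o['ft_force'])
c=viewer.camera("wrist"); np.savez("pics/w5.npz",**c); cv2.imwrite("pics/w5.png",c["pixels"][:,:,::-1])
for n,s in (("up",0),("in",.006)):
    ctr=np.array([.513-.5*s,-.067,.110-.866*s]); y=np.array([-.0238,.9997,0]); u=np.array([-.866,-.02,.5])
    print(n,[proj(c,ctr+.028*y+e*.008*u).round(1) for e in (1,-1)])
E
```

```text
[ 0.56415467 -0.06804041  0.11052906] [-4.32812672 -0.36420265 43.31644755]
up [array([105.6, 200.3]), array([149. , 194.2])]
in [array([103.8, 196.3]), array([145.7, 190.6])]
```

View pics/w5.png

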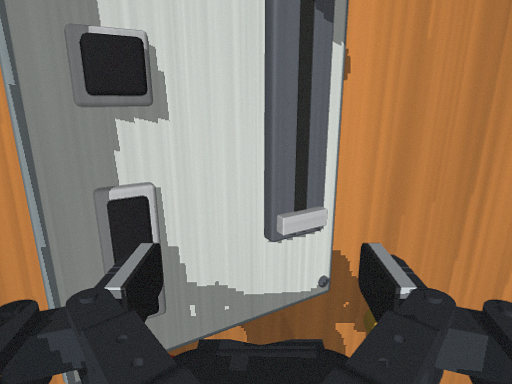

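At 43 N and no longer moving, the key is at its stop, about 6–7 mm of normal travel from first contact. The square key at (113,64) is untouched. I'll release and compare the key's apparent position with the pressed view.

Emit:
arm_command(
  series="0 0 0.01 -0.02 0; 0 0 0.01 -0.02 0; 0 0 0 -0.02 0; 0 0 0 0 0; 0 0 0 0 0; 0 0 0 0 0; 0 0 0 0 0; 0 0 0 0 0; 0 0 0 0 0; 0 0 0 0 0",
)

```text
clock: 16.75
position: [0.5689, -0.0679, 0.1295]
ee_rot: [0.7, 0.715, -0.0, 0.0]
ft_force: [-0.1, 1.3, 0.3]
grip_width: 1.0
grasp_force: 0.0
```

```bash
python3 - <<'E'
from workcell import viewer,manip
from h import *
o=manip.get_obs();print(o['clock'],o['position'],o['ft_force'])
c=viewer.camera("wrist"); np.savez("pics/w6.npz",**c); cv2.imwrite("pics/w6.png",c["pixels"][:,:,::-1])
n=np.array([.5,.012,.866]); P0=np.array([.5115,.01,.108])  # unpressed key-top plane
def pl(c,px):
    o,d=ray(c,px);return o+d*((P0-o)@n)/(d@n)
for f,y0 in (("w5",205),("w6",None)):
    W=np.load(f"pics/{f}.npz"); g=W["pixels"].max(2)
    # predicted image of a line across the key 22 mm towards +y of its middle, and of the square key
    for nm,q in (("bar",np.array([.5125,-.049,.108])),("square",P0)):
        u,v=proj(W,q).round().astype(int)
        row=g[v,max(u-45,0):u+45].astype(int); d=np.where(row<60)[0]
        if len(d)==0: print(f,nm,(u,v),"none"); continue
        a,b=d[0]+max(u-45,0),d[-1]+max(u-45,0); col=g[max(v-45,0):v+1,(a+b)//2].astype(int); t=np.where(col<60)[0][0]+max(v-45,0)
        print(f,nm,(u,v),"x",a,b,"top",t,pl(W,(a,v)).round(4),pl(W,(b,v)).round(4),pl(W,((a+b)/2,t)).round(4))
E
```

```text
16.75 [ 0.56887404 -0.06794622  0.12949546] [-0.1406634   1.2744484   0.29508288]
w5 bar (np.int64(132), np.int64(219)) x 109 149 top 198 [ 0.5052 -0.0473  0.1124] [ 0.5182 -0.0498  0.105 ] [ 0.5121 -0.0398  0.1084]
w5 square (np.int64(116), np.int64(64)) x 82 144 top 35 [0.5022 0.0092 0.1134] [0.5199 0.0105 0.1031] [0.5114 0.0194 0.1079]
w6 bar (np.int64(138), np.int64(205)) x 117 156 top 186 [ 0.5049 -0.0478  0.1126] [ 0.5196 -0.0503  0.1042] [ 0.5126 -0.0401  0.1081]
w6 square (np.int64(124), np.int64(68)) x 96 149 top 44 [0.5023 0.0095 0.1133] [0.5201 0.0107 0.103 ] [0.5115 0.0193 0.1079]
```

Everything agrees with a full stroke: first touch at TCP z≈0.1177 and a hard stop at 0.1105, which is about 7 mm along the normal. The key is up again now. I'll go high over to the round key.

Emit:
arm_command(
  series="0 0 0 -0.075 0; 0 0.13 0 0 0; 0 0.13 0 0 0; 0 0.13 0 0 0; 0 0 0 0.075 0; 0 0 0 0.005 0; 0 0 0 0.005 0; 0 0 0 0.005 0; 0 0 0 0.005 0; 0 0 0 0.005 0",
)

```text
clock: 18.05
position: [0.5657, 0.0878, 0.1197]
ee_rot: [0.7, 0.714, 0.0, 0.0]
ft_force: [-0.2, -1.1, -0.1]
grip_width: 1.002
grasp_force: 0.0
```

```bash
python3 - <<'E'
from workcell import viewer,manip
from h import *
o=manip.get_obs();p=o['position'];print(o['clock'],p,o['ft_force'],o['grasp_force'])
c=viewer.camera("wrist"); cv2.imwrite("pics/w7.png",c["pixels"][:,:,::-1])
# bar press check in w5/w6: left top edge of key at the cut row, both hypotheses
for f in ("w5","w6"):
    W=np.load(f"pics/{f}.npz")
    for s in (0,.006):
        ctr=np.array([.5125-.5*s,-.067,.108-.866*s]);u=np.array([-.866,-.02,.5])*.008
        A,B=[proj(W,ctr+u+np.array([-.024,1,0])*k) for k in (.028,-.01)]
        v=219 if f=="w5" else 205; print(f,s,"left edge col",(A[0]+(v-A[1])/(B[1]-A[1])*(B[0]-A[0])).round(1))
E
```

```text
18.05 [0.56574827 0.08784475 0.11968309] [-0.19610764 -1.12895981 -0.06088793] 0.0
w5 0 left edge col 109.4
w5 0.006 left edge col 108.1
w6 0 left edge col 118.1
w6 0.006 left edge col 116.7
```

View pics/w7.png

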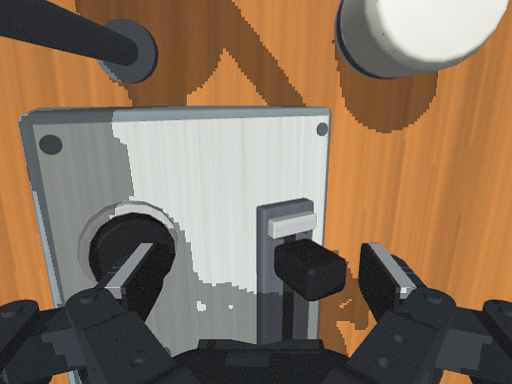

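The finger is over the round key at (130,250). The selector grip at (310,268) sits by the end block at (292,223), and the front finger is clear of it. Now I'll press the round key.

Emit:
arm_command(
  series="0 0 0 0.004 0; 0 0 -0.001 0.004 0; 0 0 -0.001 0.004 0; 0 0 0 0 0; 0 0 0 0 0; 0 0 0 0 0; 0 0 0 0 0; 0 0 0 0 0; 0 0 0 0 0; 0 0 0 0 0",
)

```text
clock: 19.35
position: [0.5648, 0.0881, 0.1147]
ee_rot: [0.7, 0.715, 0.0, 0.0]
ft_force: [-0.0, -0.3, 2.8]
grip_width: 1.004
grasp_force: 1.1
```

Emit:
arm_command(
  series="0 0 -0.0025 0.0045 0; 0 0 -0.0025 0.0045 0; 0 0 -0.0025 0.0045 0; 0 0 0 0 0; 0 0 0 0 0; 0 0 0 0 0; 0 0 0 0 0; 0 0 0 0 0; 0 0 0 0 0; 0 0 0 0 0",
)

```text
clock: 20.6
position: [0.5626, 0.088, 0.1105]
ee_rot: [0.7, 0.714, 0.001, 0.001]
ft_force: [-0.4, -0.2, 13.4]
grip_width: 0.998
grasp_force: 5.6
```

Emit:
arm_command(
  series="0 0 -0.0025 0.0045 0; 0 0 -0.001 0.003 0; 0 0 0 0 0; 0 0 0 0 0; 0 0 0 0 0; 0 0 0 0 0; 0 0 0 0 0; 0 0 0 0 0; 0 0 0 0 0; 0 0 0 0 0",
)

```text
clock: 21.85
position: [0.5626, 0.0881, 0.1099]
ee_rot: [0.7, 0.714, 0.002, 0.002]
ft_force: [-3.6, -2.0, 33.7]
grip_width: 0.998
grasp_force: 13.6
```

Hard stop at 34 N. I'll release, rise clear and check the selector numerically.

Emit:
arm_command(
  series="0 0 0.01 -0.02 0; 0 0 0.01 -0.02 0; 0 0 0.01 -0.04 0; 0 0 0.02 -0.1 0; 0 0 0.02 -0.1 0; 0 0 0 -0.1 0; 0 0 0 -0.1 0; 0 0 0 0 0; 0 0 0 0 0; 0 0 0 0 0",
)

```text
clock: 23.1
position: [0.5879, 0.0883, 0.2972]
ee_rot: [0.7, 0.715, -0.001, -0.001]
ft_force: [0.0, -0.5, -0.2]
grip_width: 0.998
grasp_force: 0.0
```

```bash
python3 - <<'E'
from workcell import viewer,manip
from h import *
o=manip.get_obs();print(o['clock'],o['position'],o['ft_force'])
c=viewer.camera("wrist"); np.savez("pics/w8.npz",**c); s=viewer.camera("scene");t=viewer.camera("top")
W1=np.load("pics/w1.npz");S0=np.load("pics/scene0.npz");T0=np.load("pics/top0.npz")
u,v=proj(c,np.array([.592,.066,.073])).round().astype(int);print((u,v))
w,st=blob(c["pixels"],(u-32,max(v-22,0),u+32,v+22),dark);print(w,st,plane(c,w,.074))
p=proj(W1,np.array([.5929,.0159,.0742]));print("before",plane(W1,(259.2,117.7),.074))
red=lambda a:(a[:,:,0]>120)&(a[:,:,1]<60)&(a[:,:,2]<60)
for n,b in (("jug",(300,230,370,290)),("canister",(215,140,250,190))):
    print(n,blob(S0["pixels"],b,red)[0],blob(s["pixels"],b,red)[0])
for n,a,b in (("scene",S0,s),("top",T0,t)):
    d=np.abs(a["pixels"].astype(int)-b["pixels"]).max(2)>60; print(n,[cv2.connectedComponentsWithStats(d.astype(np.uint8))[2][i].tolist() for i in range(1,cv2.connectedComponents(d.astype(np.uint8))[0]) if cv2.connectedComponentsWithStats(d.astype(np.uint8))[2][i][4]>40])
E
```

```text
23.1 [0.58792624 0.08831895 0.29724736] [ 0.04234422 -0.53091035 -0.16733356]
(np.int64(264), np.int64(184))
[263.68394437 186.41087231] [ 16   8  34  36 791] [0.59184931 0.06364758 0.074     ]
before [0.59316086 0.01547478 0.074     ]
jug [336.45465839 263.21987578] [336.20528211 263.07442977]
canister [234.1008 162.4608] [234.38926174 162.91778523]
scene [[232, 0, 32, 49, 875], [221, 0, 145, 165, 7903], [387, 0, 28, 106, 1003], [368, 48, 25, 6, 69], [372, 105, 16, 25, 190], [391, 106, 15, 24, 181], [405, 107, 9, 18, 71], [364, 112, 7, 12, 48], [343, 125, 15, 8, 54], [382, 132, 12, 6, 47], [215, 141, 13, 19, 82], [235, 143, 11, 19, 76], [332, 148, 19, 11, 63], [275, 150, 10, 11, 81], [257, 152, 37, 45, 840], [179, 164, 53, 72, 1763], [227, 185, 36, 34, 398]]
top [[184, 139, 71, 84, 2535], [263, 161, 88, 57, 2236], [228, 188, 37, 14, 198], [243, 202, 14, 12, 110], [298, 220, 37, 17, 337], [248, 222, 16, 7, 64], [216, 223, 243, 161, 15150], [457, 259, 7, 20, 100], [495, 263, 4, 19, 54], [254, 327, 20, 6, 73], [439, 331, 73, 53, 2167], [224, 358, 44, 26, 458]]
```

```bash
python3 -c "
from workcell import manip
print(manip.hand_in())"
```

```text
the job is handed in; nothing more can be done
None
```

I handed the job in at about 23 s: the selector was pushed to its stop on the jug side (it stalled at 21 N), then the bar key and then the round key were each pressed to a hard stop (43 N and 34 N peak) and released, the square key was not pressed, the jug and canister did not move, and the arm finished clear. I judged the selector's end position and both key strokes from force and arm position, because the camera checks were too coarse to confirm them, and I did not separately check the other loose things.

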